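# Shut the reagent cabinet's two lapping doors

## Task

Shut both doors of the small reagent cabinet: the rebated door first, then the flanged door last so that its edge laps over the other, both fully home. Leave the small sample jar standing in front of the cabinet where it is.

Things in the scene. Friction and masses are not known exactly. Their poses are not given: they have to be found in the camera images.
- cabinet: black bench cabinet, fixed, 320 mm wide (y), 200 deep (x), 180 high. Origin: at table height, mid-width of its open front; x points into the cabinet, y to the left seen from the robot, z up. Two light grey upright doors 24 mm thick, from 8 to 180 mm above the table, swing out to the front (-x); shut, their inner faces lie at x = 0, the outer at x = -24 mm. Tape lies on its rear top
- flanged_leaf (a joint): left (+y) door, hinged upright at cabinet x = 0, y = +160 mm: opening angle in rad, 0 = shut (firm stop), starts 0.9 to 1.5. Outer face flat, no handle sticks out. Full thickness 4 to 159 mm from the hinge; beyond, the outer 11 mm run on as a flange to 182 mm, which laps over the other door's edge. Stiff hinge: it stays where left; 1 to 3 N at 110 mm from the hinge moves it
- rebated_leaf (a joint): right (-y) door, hinged upright at cabinet x = 0, y = -160 mm: opening angle in rad, 0 = shut (firm stop), starts 0.9 to 1.5. Outer face flat. Full thickness 4 to 136 mm from the hinge; from there to its edge at 159 mm only the inner 11 mm remain (a step with a black seal). With the flanged door shut first it stops on the flange at about 0.17. Stiff hinge like the other
- jar_center (a point): small clear sample jar with a white lid, 47 mm across, 66 mm high, standing upright 240 to 280 mm in front of the cabinet's front; this point is at its centre, half-way up
There are look-alikes about, which are no part of the job. What is meant by the part that bears jar_center is not green, and is the larger of those in its own colour.

How it is judged:
By the outcome, as a careful person would: the job done as asked, in the order asked, and still so for the second after the job is handed in, with the robot touching nothing.
It also fails if it takes over 48 s, if anything falls off the work surface, if the arm or the gripper's body presses on something with over 40 N, if the wrist force passes 120 N, or if a joint passes its speed limit or range.

## Robot

A 6-joint arm with a two-finger parallel gripper is mounted at the origin on the work surface. World frame = base frame: x ahead of the robot, y to its left, z up, the work surface at z = 0. Lengths are in mm, angles in rad, forces in N, time in s.
With the tool pointing down it reaches from about 275 to 850 mm from the base axis. Payload 5.2 kg.
Tool frame: the origin (TCP) lies midway between the tips of the shut fingers; the grasp point (between the pads) lies r.grip_point_offset behind it (r.grip_point_offset is the distance from the TCP to the grasp point, in mm); z points along the fingers, y is the line along which they close (so a half turn about z gives the same grasp; the last joint's range is limited). The gripper opens to 85 mm and grips with 20 to 120 N. Pads are 22 mm wide; open, the fingers measure 114 mm over their backs; the gripper's body (76 mm by 85 mm) begins 54 mm behind the grasp point. The pads swing forward as they close: fully open they stand 13 mm farther back than shut.
Start: joints at [-1.492, 0.259, 1.535, -0, 1.348, -0.203], TCP at [152.968, -528.305, 231.31] pointing down, gripper open.
Joint ranges: [-3.14, 3.14], [-0.91, 2.08], [0.19, 2.58], [-1.22, 4.36], [0.22, 2.71], [-3.12, 3.12]. Speed limits (rad/s): [2.57, 2.57, 3.14, 3.14, 3.14, 3.14].

## Interface

Orientations are given as a unit quaternion [w, x, y, z].
In Python, from plant import monitor, cams, r gives the robot as it stands.
- The arm moves only by the tool step_arm, never from a script. Its argument "rows" is a list of rows, each an object with "translation": the shift along the tool's x, y, z scaled (see below), a list of three; "roll": the turn about the tool's z scaled (see below). A call has 1 to 12 rows; each row is the pose to reach, as a shift and turn from the pose commanded when the call began, along the tool's axes at that moment; what a row does not reach only later rows make up. The controller multiplies each number of a shift by 150 mm and each number of a turn by 45 degrees. A row lasts 1/12 s, in which the tool goes at most 41.7 mm and 7.16 degrees, less where a joint would pass 70% of its speed; a pose out of reach is approached as far as the arm can. A call with a number of a shift or a turn outside -1 to 1 is refused whole. A call with a gripper value outside its range is refused whole. "grip" is the opening, from -1 (shut) to 1 (fully open), set as the call begins (left out, the last holds). The fingers move at their own pace and stop on an object; the grip force is fixed at half the most. Time passes only in rows, so rows that repeat a pose let the fingers close. It gives the time, the measured TCP pose, the force, the opening and the grip force at its end, in the units of the state.
- monitor.get_state(): the state, without advancing time (a new reading comes with each control period).
- cams.capture(name): name is "scene" or "top" or "wrist"; returns a dict with "frame" (384x512x3 uint8, red, green, blue), "intrinsics" (3x3 intrinsics, pixels), "origin" and "attitude" of the camera in the world. Camera axes: x right, y down, z forward; pixel columns grow to the right and rows downward; lengths in mm; the calibration is good to about 2 mm. A picture is of the moment at which its call begins. There is no depth.
- r.close_job(): hands the job in; it is judged then, once.
The state is a dict: "time_s": time; "q": joint angles; "qvel": joint speeds; "effort": joint torques, N m; "eef_pos": TCP position; "eef_rot": TCP orientation; "contact_force": force on the tool from outside, world axes, zero at the start; "torque": the same for the moment, N m; "finger_gap": finger opening in mm; "grip_force": force on a finger pad.
Only numpy, scipy, OpenCV 4.12 (cv2) and the standard library are available. Lean on these libraries where they do the work, as an engineer would, in place of code of your own. Each camera call takes 0.05 s, during which the arm holds its last target. There are 200 camera calls.

## Working session

There is one attempt and no reset: what is moved stays moved. The work goes in short steps, Python scripts to look and compute and a tool call to move; the robot and the scene stay as the last step left them, time stands still between calls to the robot, and variables do not carry over. Pictures are saved under pics/ and viewed, at most 10 in all, crops included, and the job is handed in when it is done.

Besides the shell and the picture viewer there is one more tool, called after "Request:" as name([rows], argument=value, ...), one row to a line, values as JSON. step_arm: Moves the arm, as the interface text tells. Shifts and turns lie within -1 to 1; 1 stands for 150 mm of shift or 45 degrees of turn. Its arguments: {"type":"object","properties":{"rows":{"type":"array"},"grip":{"type":"number"}},"required":["rows"]}

```bash
mkdir -p pics; ls
cat > h.py <<'E'
import numpy as np, cv2
from scipy.spatial.transform import Rotation as R
from plant import monitor, cams, r
def cap(n,f=None):
    c=cams.capture(n)
    if f: cv2.imwrite('pics/'+f,c['frame'][:,:,::-1])
    return c
def rot(c):
    a=np.array(c['attitude'],float)
    return a if a.shape==(3,3) else R.from_quat(a,scalar_first=True).as_matrix()
def ray(c,p):
    d=rot(c)@np.linalg.solve(c['intrinsics'],[p[0],p[1],1]); return np.array(c['origin'],float),d
def onz(c,p,z):
    o,d=ray(c,p); return o+d*(z-o[2])/d[2]
def proj(c,P):
    q=rot(c).T@(np.array(P,float)-c['origin']); q=c['intrinsics']@q; return q[:2]/q[2]
E
python3 - <<'E'
from h import *
for n in('scene','top'):
    c=cap(n,n+'0.png'); print(n,c['origin'],c['attitude'],c['intrinsics'])
s=monitor.get_state(); print(s, r.grip_point_offset)
a=cv2.imread('pics/scene0.png');b=cv2.imread('pics/top0.png')
E
```

```text
pics
scene [427.32364565 273.57523366 862.35804662] [ 0.03181012 -0.17875542  0.97125543 -0.15393991] [[392.12763329   0.         259.54173834]
 [  0.         392.12763329 202.64916638]
 [  0.           0.           1.        ]]
top [433.78803044  50.91866229 788.86806204] [ 0.04956512 -0.69487516  0.71544078 -0.05325694] [[404.59071291   0.         251.83633931]
 [  0.         404.59071291 191.94627757]
 [  0.           0.           1.        ]]
{'time_s': 0.1, 'q': array([-1.49180556e+00,  2.59292136e-01,  1.53598648e+00, -5.85808618e-05,
        1.34801189e+00, -2.02837010e-01]), 'qvel': array([ 0.00200619, -0.00130739, -0.00151193,  0.00089644,  0.00012627,
        0.00112134]), 'effort': array([ 1.26120642e-03, -4.46973288e+01, -2.91247433e+01, -5.04460804e-04,
        6.28041118e-03,  1.54933975e-06]), 'eef_pos': array([ 152.90535123, -527.81043045,  230.54083352]), 'eef_rot': array([-8.49066315e-04,  9.90086787e-01,  1.40454383e-01,  2.40282530e-05]), 'contact_force': array([-0.5208106 ,  0.22969192, -0.03083079]), 'torque': array([0.00806067, 0.04999843, 0.03532383]), 'grip_force': 0.0, 'finger_gap': 85.47244849772629} 18.700000000000003
```

View pics/scene0.png

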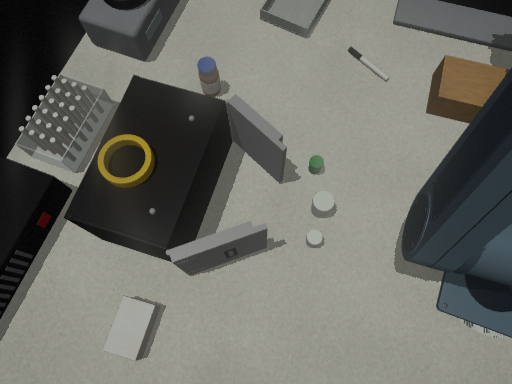

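View pics/top0.png

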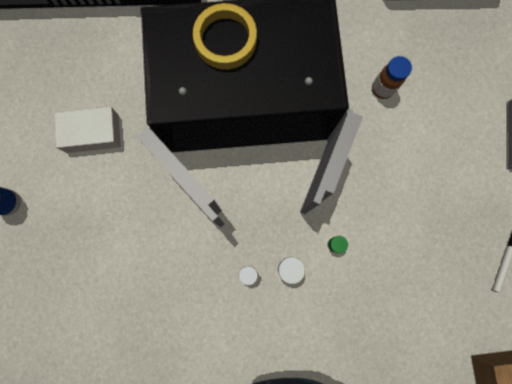

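The top view has +x up and +y left. The flanged door is on the left, from (148,130) to (225,220). The rebated door is on the right, from (355,115) to (310,210). Jar candidates in the top view are white (291,270), a smaller white (248,276) and green (339,244). I choose the larger white at (291,270) and check it in a crop.

Run:
```python
from h import *
c=cap('top'); f=c['frame'][:,:,::-1]
cv2.imwrite('pics/crop1.png',cv2.resize(f[90:300,125:375],None,fx=2.85,fy=2.85,interpolation=cv2.INTER_CUBIC))
for n,p,z in [('jar',(291,270),66),('jar small',(248,276),50),('green',(339,244),50),('L hinge',(148,130),180),('L tip',(222,220),180),('R hinge',(355,115),180),('R tip',(318,203),180),('cabL',(150,125),180),('cabR',(346,108),180),('cabRback',(337,0),180),('screw1',(182,91),180),('screw2',(309,81),180),('bottle',(398,69),80),('box',(85,120),30)]:
    print(n,onz(c,p,z).round(0))
```

```text
jar [399. -19.  66.]
jar small [390.  57.  50.]
green [ 442. -110.   50.]
L hinge [625. 205. 180.]
L tip [482.  93. 180.]
R hinge [ 640. -119.  180.]
R tip [503. -53. 180.]
cabL [633. 202. 180.]
cabR [ 652. -105.  180.]
cabRback [ 836. -102.  180.]
screw1 [687. 152. 180.]
screw2 [698. -49. 180.]
bottle [ 760. -232.   80.]
box [696. 365.  30.]
```

View pics/crop1.png

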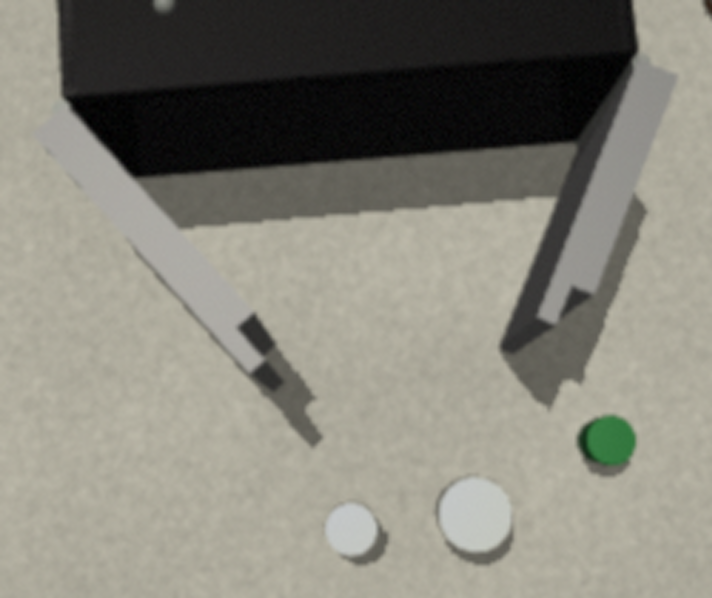

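The crop confirms it: the large white lid is at top (291,270), the smaller white one at (248,276) and the green one at (339,244). The left door has a thin outer flange ending near (213,220). The right door's inner tip is near (314,202), and its step is at (333,193).

```bash
cat > m.py <<'E'
from h import *
def crop(u,v): return (125+u/2.85-.3,90+v/2.85-.3)
if __name__=='__main__':
    c=cap('top'); P=lambda u,v,z=180: onz(c,crop(u,v),z)[:2]
    a,b=P(66,97),P(636,52); print('width',np.linalg.norm(a-b))
    ey=(a-b)/np.linalg.norm(a-b); ex=np.array([ey[1],-ey[0]]); o=(a+b)/2
    print('o',o,'yaw',np.arctan2(ex[1],ex[0]))
    C=lambda p:np.array([(p-o)@ex,(p-o)@ey]).round(1)
    for n,p in [('Lin0',P(66,100)),('Lout0',P(40,140)),('Lin159',P(252,314)),('Ltip out',P(249,371)),('Ltip in',P(266,350)),('Rin tip',P(538,318)),('Rstep out',P(594,293)),('Rout0',P(676,75)),('jar',P(475,514,66)),('sm',P(351,529,50)),('gr',P(609,440,45))]:
        print(n,C(p),p.round(0))
    L=C(P(249,371))-C(P(40,140)); print('L ang',np.arctan2(-L[0],-L[1]),np.linalg.norm(L))
    L=C(P(594,293))-C(P(676,75)); print('R ang',np.arctan2(-L[0],L[1]),np.linalg.norm(L))
E
python3 m.py
```

```text
width 313.85742602568763
o [643.44836433  48.51267576] yaw 0.05355256592032656
Lin0 [ -1.7 157. ] [633. 205.]
Lout0 [-23.1 172.1] [611. 219.]
Lin159 [-127.7   63.9] [513. 105.]
Ltip out [-157.8   67.5] [482. 107.]
Ltip in [-147.5   57.8] [493.  98.]
Rin tip [-142.4  -87.6] [506. -47.]
Rstep out [-131.5 -118.8] [519. -77.]
Rout0 [ -14.9 -177.3] [ 638. -129.]
jar [-247.7  -55.1] [399. -20.]
sm [-251.3   22. ] [391.  57.]
gr [-209.6 -147.1] [ 442. -110.]
L ang 0.9105245643224388 170.54398259686562
R ang 1.1057774467989512 130.4523284575634
```

Request:
step_arm([
  {"translation":[0.2,-0.12,0],"roll":0.1},
  {"translation":[0.4,-0.24,0],"roll":0.2},
  {"translation":[0.6,-0.36,0],"roll":0.29},
  {"translation":[0.8,-0.48,0],"roll":0.29},
  {"translation":[1,-0.6,0],"roll":0.29},
  {"translation":[1,-0.6,0],"roll":0.29},
], grip=-1)

```text
time_s: 0.7
eef_pos: [275.2, -395.3, 231.3]
eef_rot: [-0.001, 1.0, 0.029, 0.001]
contact_force: [-0.3, 0.2, -0.0]
finger_gap: 12.2
grip_force: 0.0
```

```bash
cat > w.py <<'E'
from h import *
import sys
o=np.array([643.4,48.5]);t=.0536;ex=np.array([np.cos(t),np.sin(t)]);ey=np.array([-ex[1],ex[0]])
s=monitor.get_state(); p=s['eef_pos'];M=R.from_quat(s['eef_rot'],scalar_first=True).as_matrix()
print('t',s['time_s'],'p',p.round(0),'tool yaw',np.arctan2(M[1,0],M[0,0]).round(3),'gap',s['finger_gap'],'F',s['contact_force'].round(1),'cab',((p[:2]-o)@ex).round(1),((p[:2]-o)@ey).round(1))
a=list(map(float,sys.argv[1:]))
for i in range(0,len(a),3):
    W=np.array([*(o+ex*a[i]+ey*a[i+1]),a[i+2]]); print('to',a[i:i+3],'units',(M.T@(W-p)/150).round(3))
E
python3 w.py -131 -180 125
```

```text
t 0.7 p [ 275. -395.  231.] tool yaw 0.058 gap 12.200979942716232 F [-0.3  0.2 -0. ] cab -391.5 -423.5
to [-131.0, -180.0, 125.0] units [ 1.743 -1.613  0.716]
```

Request:
step_arm([
  {"translation":[0.2,-0.18,0],"roll":0},
  {"translation":[0.4,-0.37,0],"roll":0},
  {"translation":[0.6,-0.55,0],"roll":0},
  {"translation":[0.8,-0.73,0],"roll":0},
  {"translation":[0.87,-0.8,0],"roll":0},
  {"translation":[0.87,-0.8,0],"roll":0},
])

```text
time_s: 1.2
eef_pos: [397.6, -270.7, 231.2]
eef_rot: [-0.0, 1.0, 0.029, 0.0]
contact_force: [-0.5, -0.6, -0.3]
finger_gap: 0.3
grip_force: 0.0
```

Request:
step_arm([
  {"translation":[0.2,-0.18,0.12],"roll":0},
  {"translation":[0.4,-0.37,0.24],"roll":0},
  {"translation":[0.6,-0.55,0.36],"roll":0},
  {"translation":[0.8,-0.73,0.5],"roll":0},
  {"translation":[0.87,-0.8,0.65],"roll":0},
  {"translation":[0.87,-0.8,0.72],"roll":0},
  {"translation":[0.87,-0.8,0.72],"roll":0},
])

```text
time_s: 1.78
eef_pos: [517.8, -145.6, 120.0]
eef_rot: [-0.001, 1.0, 0.028, -0.003]
contact_force: [-0.7, -0.2, -0.6]
finger_gap: -0.1
grip_force: 0.0
```

```bash
python3 - <<'E'
import numpy as np
# finger-centre path sweeping the right door; clearance k from outer face
for th in [1.1,.9,.7,.5,.3,.15,0]:
    d=np.array([-np.sin(th),np.cos(th)]);n=np.array([-np.cos(th),-np.sin(th)])
    print(th,(np.array([0,-160])+115*d+(24+14)*n).round(0))
E
python3 w.py -120 -142 125 -82 -67 125 -38 -45 125
```

```text
1.1 [-120. -142.]
0.9 [-114. -118.]
0.7 [-103.  -97.]
0.5 [-88. -77.]
0.3 [-70. -61.]
0.15 [-55. -52.]
0 [-38. -45.]
t 1.7833 p [ 518. -146.  120.] tool yaw 0.056 gap -0.13478586495687886 F [-0.7 -0.2 -0.6] cab -135.8 -187.1
to [-120.0, -142.0, 125.0] units [ 0.106 -0.3   -0.033]
to [-82.0, -67.0, 125.0] units [ 0.36  -0.8   -0.034]
to [-38.0, -45.0, 125.0] units [ 0.654 -0.946 -0.035]
```

Request:
step_arm([
  {"translation":[0.05,-0.12,-0.02],"roll":0},
  {"translation":[0.08,-0.22,-0.02],"roll":0},
  {"translation":[0.11,-0.3,-0.02],"roll":0},
  {"translation":[0.13,-0.38,-0.02],"roll":0},
  {"translation":[0.15,-0.46,-0.02],"roll":0},
  {"translation":[0.18,-0.53,-0.02],"roll":0},
  {"translation":[0.22,-0.6,-0.02],"roll":0},
  {"translation":[0.27,-0.67,-0.02],"roll":0},
  {"translation":[0.32,-0.73,-0.02],"roll":0},
  {"translation":[0.38,-0.79,-0.02],"roll":0},
  {"translation":[0.44,-0.84,-0.02],"roll":0},
  {"translation":[0.44,-0.84,-0.02],"roll":0},
])

```text
time_s: 2.78
eef_pos: [580.8, -15.2, 126.2]
eef_rot: [-0.0, 1.0, 0.028, 0.001]
contact_force: [0.6, -1.4, -0.0]
finger_gap: -0.2
grip_force: 0.0
```

```bash
python3 w.py -38 -45 123; python3 -c "
from h import *
cap('top','t2.png')"
```

```text
t 2.7833 p [581. -15. 126.] tool yaw 0.056 gap -0.16063184744165473 F [ 0.6 -1.4 -0. ] cab -65.9 -60.2
to [-38.0, -45.0, 123.0] units [ 0.186 -0.101  0.022]
```

View pics/t2.png

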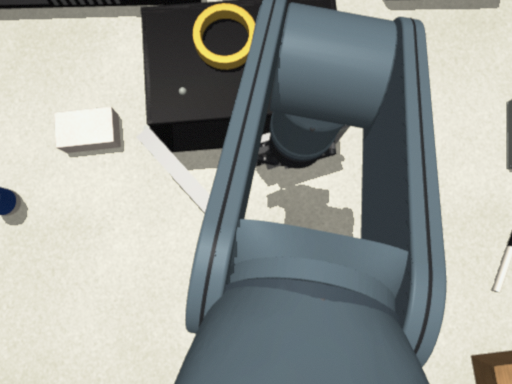

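The arm blocks the top view here. The flanged door at (145,130)–(205,210) is untouched. I'll keep pushing gently to the stop.

Request:
step_arm([
  {"translation":[0.04,-0.03,0],"roll":0},
  {"translation":[0.08,-0.05,0],"roll":0},
  {"translation":[0.12,-0.07,0],"roll":0},
  {"translation":[0.15,-0.09,0],"roll":0},
  {"translation":[0.17,-0.1,0],"roll":0},
  {"translation":[0.18,-0.1,0],"roll":0},
  {"translation":[0.18,-0.1,0],"roll":0},
])

```text
time_s: 3.42
eef_pos: [605.4, -0.5, 126.3]
eef_rot: [-0.0, 1.0, 0.027, 0.0]
contact_force: [0.7, 0.3, -0.7]
finger_gap: -0.1
grip_force: 0.0
```

```bash
python3 w.py
```

```text
t 3.4167 p [605.  -0. 126.] tool yaw 0.054 gap -0.05632011983573947 F [ 0.7  0.3 -0.7] cab -40.6 -46.9
```

Not at the stop yet, so I'll creep forward.

Request:
step_arm([
  {"translation":[0.01,0,0],"roll":0},
  {"translation":[0.02,0,0],"roll":0},
  {"translation":[0.03,0,0],"roll":0},
  {"translation":[0.04,0,0],"roll":0},
  {"translation":[0.04,0,0],"roll":0},
])

```text
time_s: 3.83
eef_pos: [609.3, -0.3, 126.0]
eef_rot: [-0.0, 1.0, 0.027, -0.002]
contact_force: [-5.9, -0.0, 2.5]
finger_gap: -0.2
grip_force: 0.0
```

```bash
python3 w.py
```

```text
t 3.8333 p [609.  -0. 126.] tool yaw 0.054 gap -0.16881034374911102 F [-5.9 -0.   2.5] cab -36.7 -46.9
```

Request:
step_arm([
  {"translation":[0.01,0,0],"roll":0},
  {"translation":[0.015,0,0],"roll":0},
  {"translation":[0.02,0,0],"roll":0},
  {"translation":[0.02,0,0],"roll":0},
])

```text
time_s: 4.17
eef_pos: [609.1, -0.2, 125.4]
eef_rot: [-0.0, 1.0, 0.027, -0.005]
contact_force: [-16.0, -2.2, 5.1]
finger_gap: -0.1
grip_force: 0.0
```

```bash
python3 w.py
```

```text
t 4.1667 p [609.  -0. 125.] tool yaw 0.054 gap -0.09798085477620372 F [-16.   -2.2   5.1] cab -36.9 -46.8
```

The rebated door is at its stop: no further motion at 16 N. Now I'll back off, lift and move to the outer side of the flanged door.

Request:
step_arm([
  {"translation":[-0.15,0,0],"roll":0},
  {"translation":[-0.35,0,0],"roll":0},
  {"translation":[-0.55,0,-0.2],"roll":0},
  {"translation":[-0.75,0,-0.4],"roll":0},
  {"translation":[-0.78,0,-0.6],"roll":0},
  {"translation":[-0.78,-0.1,-0.65],"roll":0},
  {"translation":[-0.78,-0.3,-0.65],"roll":0},
  {"translation":[-0.78,-0.5,-0.65],"roll":0},
  {"translation":[-0.78,-0.7,-0.65],"roll":0},
  {"translation":[-0.78,-0.9,-0.65],"roll":0},
  {"translation":[-0.78,-1,-0.65],"roll":0},
  {"translation":[-0.78,-1,-0.65],"roll":0},
])

```text
time_s: 5.17
eef_pos: [488.8, 146.2, 224.2]
eef_rot: [-0.001, 1.0, 0.029, 0.001]
contact_force: [-0.1, -0.2, 0.3]
finger_gap: 0.1
grip_force: 0.0
```

```bash
python3 w.py -145 150 204 -145 150 124
python3 - <<'E'
import numpy as np
for th in [.92,.8,.7,.6,.5,.4,.3,.2,.1,0]:
    d=np.array([-np.sin(th),-np.cos(th)]);n=np.array([-np.cos(th),np.sin(th)])
    p=np.array([0,160])+125*d+(24+13)*n; print(th,p.round(0),((p-[-145,150])/[150,-150]).round(2))
E
```

```text
t 5.1667 p [489. 146. 224.] tool yaw 0.057 gap 0.06421161549709271 F [-0.1 -0.2  0.3] cab -149.1 105.8
to [-145.0, 150.0, 204.0] units [ 0.028 -0.294  0.135]
to [-145.0, 150.0, 124.0] units [ 0.028 -0.293  0.668]
0.92 [-122.  114.] [0.15 0.24]
0.8 [-115.   99.] [0.2  0.34]
0.7 [-109.   88.] [0.24 0.41]
0.6 [-101.   78.] [0.29 0.48]
0.5 [-92.  68.] [0.35 0.55]
0.4 [-83.  59.] [0.41 0.6 ]
0.3 [-72.  52.] [0.48 0.66]
0.2 [-61.  45.] [0.56 0.7 ]
0.1 [-49.  39.] [0.64 0.74]
0 [-37.  35.] [0.72 0.77]
```

Request:
step_arm([
  {"translation":[0.03,-0.15,0],"roll":0},
  {"translation":[0.03,-0.29,0],"roll":0},
  {"translation":[0.03,-0.29,0.2],"roll":0},
  {"translation":[0.03,-0.29,0.4],"roll":0},
  {"translation":[0.03,-0.29,0.6],"roll":0},
  {"translation":[0.03,-0.29,0.67],"roll":0},
  {"translation":[0.03,-0.29,0.67],"roll":0},
])

```text
time_s: 5.75
eef_pos: [489.4, 185.9, 120.7]
eef_rot: [0.001, 1.0, 0.027, -0.003]
contact_force: [-0.4, 0.2, -0.4]
finger_gap: -0.2
grip_force: 0.0
```

```bash
python3 w.py -122 114 124; python3 -c "
from h import *
a=cap('top')['frame'];b=cap('scene')['frame']
cv2.imwrite('pics/t3.png',cv2.resize(np.hstack([a,b])[:,:,::-1],(800,300),interpolation=cv2.INTER_AREA))"
```

```text
t 5.75 p [489. 186. 121.] tool yaw 0.053 gap -0.15468576803264547 F [-0.4  0.2 -0.4] cab -146.4 145.5
to [-122.0, 114.0, 124.0] units [ 0.163  0.21  -0.022]
```

View pics/t3.png

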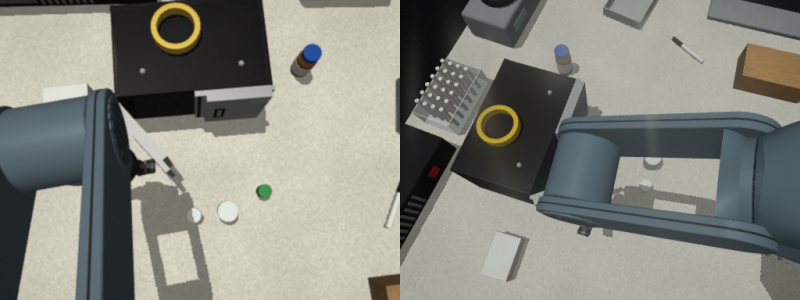

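The rebated door is flush with the cabinet front, seen at top (235,103) in the half-scale view. The jar hasn't moved, at (228,212). The fingers are on the outer side of the flanged door, so I'll sweep it.

Request:
step_arm([
  {"translation":[0.08,0.1,-0.02],"roll":0},
  {"translation":[0.15,0.2,-0.02],"roll":0},
  {"translation":[0.18,0.26,-0.02],"roll":0},
  {"translation":[0.21,0.32,-0.02],"roll":0},
  {"translation":[0.25,0.38,-0.02],"roll":0},
  {"translation":[0.29,0.44,-0.02],"roll":0},
  {"translation":[0.35,0.51,-0.02],"roll":0},
  {"translation":[0.41,0.57,-0.02],"roll":0},
  {"translation":[0.48,0.63,-0.02],"roll":0},
  {"translation":[0.56,0.67,-0.02],"roll":0},
  {"translation":[0.6,0.69,-0.02],"roll":0},
  {"translation":[0.64,0.7,-0.02],"roll":0},
])

```text
time_s: 6.85
eef_pos: [593.6, 86.3, 126.0]
eef_rot: [0.0, 1.0, 0.027, -0.0]
contact_force: [-1.0, -0.4, 0.8]
finger_gap: -0.1
grip_force: 0.0
```

```bash
python3 w.py -37 35 124
```

```text
t 6.85 p [594.  86. 126.] tool yaw 0.053 gap -0.09580496703854369 F [-1.  -0.4  0.8] cab -47.7 40.5
to [-37.0, 35.0, 124.0] units [0.071 0.036 0.013]
```

Request:
step_arm([
  {"translation":[0.02,0.01,0],"roll":0},
  {"translation":[0.04,0.02,0],"roll":0},
  {"translation":[0.055,0.03,0],"roll":0},
  {"translation":[0.065,0.03,0],"roll":0},
  {"translation":[0.075,0.03,0],"roll":0},
  {"translation":[0.085,0.03,0],"roll":0},
  {"translation":[0.085,0.03,0],"roll":0},
])

```text
time_s: 7.43
eef_pos: [604.5, 83.8, 126.1]
eef_rot: [0.0, 1.0, 0.027, -0.001]
contact_force: [-4.0, -0.5, 0.9]
finger_gap: -0.1
grip_force: 0.0
```

```bash
python3 w.py
```

```text
t 7.4333 p [605.  84. 126.] tool yaw 0.055 gap -0.11785836718918685 F [-4.  -0.5  0.9] cab -36.9 37.3
```

Request:
step_arm([
  {"translation":[0.01,0,0],"roll":0},
  {"translation":[0.02,0,0],"roll":0},
  {"translation":[0.025,0,0],"roll":0},
  {"translation":[0.03,0,0],"roll":0},
  {"translation":[0.03,0,0],"roll":0},
])

```text
time_s: 7.85
eef_pos: [604.2, 84.1, 125.5]
eef_rot: [-0.0, 1.0, 0.028, -0.006]
contact_force: [-18.2, -1.7, 7.7]
finger_gap: 0.2
grip_force: 0.0
```

```bash
python3 w.py
```

```text
t 7.85 p [604.  84. 125.] tool yaw 0.055 gap 0.16224908500886384 F [-18.2  -1.7   7.7] cab -37.3 37.7
```

The flanged door is on its stop at the same depth as the other (x ≈ -37). I'll back off, lift and move aside to look.

Request:
step_arm([
  {"translation":[-0.15,0,0],"roll":0},
  {"translation":[-0.35,0,0],"roll":0},
  {"translation":[-0.55,-0.1,-0.2],"roll":0},
  {"translation":[-0.7,-0.3,-0.4],"roll":0},
  {"translation":[-0.8,-0.5,-0.6],"roll":0},
  {"translation":[-0.8,-0.7,-0.65],"roll":0},
  {"translation":[-0.8,-0.9,-0.65],"roll":0},
  {"translation":[-0.8,-1,-0.65],"roll":0},
  {"translation":[-0.8,-1,-0.65],"roll":0},
])

```text
time_s: 8.6
eef_pos: [482.2, 230.5, 225.0]
eef_rot: [-0.001, 1.0, 0.029, 0.002]
contact_force: [-0.7, -0.0, -0.3]
finger_gap: 0.2
grip_force: 0.0
```

Request:
step_arm([
  {"translation":[0,-0.25,0],"roll":0},
  {"translation":[0,-0.5,0],"roll":0},
  {"translation":[0,-0.75,0],"roll":0},
  {"translation":[0,-1,0],"roll":0},
  {"translation":[0,-1,0],"roll":0},
  {"translation":[0,-1,0],"roll":0},
])

```text
time_s: 9.1
eef_pos: [474.0, 377.9, 223.2]
eef_rot: [0.0, 1.0, 0.028, -0.0]
contact_force: [0.5, -0.4, 0.8]
finger_gap: 0.0
grip_force: 0.0
```

```bash
python3 w.py
python3 - <<'E'
from h import *
c=cap('top'); f=c['frame'][:,:,::-1]
cv2.imwrite('pics/fin.png',cv2.resize(f[80:300,115:375],None,fx=2.7,fy=2.7,interpolation=cv2.INTER_CUBIC))
g=f[255:290,275:310].min(2)>150; y,x=np.nonzero(g); p=(275+x.mean(),255+y.mean()); print('jar',p,onz(c,p,66).round(0))
E
```

```text
t 9.1 p [474. 378. 223.] tool yaw 0.057 gap 0.006415713912033141 F [ 0.5 -0.4  0.8] cab -151.5 338.0
jar (np.float64(292.9168831168831), np.float64(270.387012987013)) [398. -22.  66.]
```

View pics/fin.png

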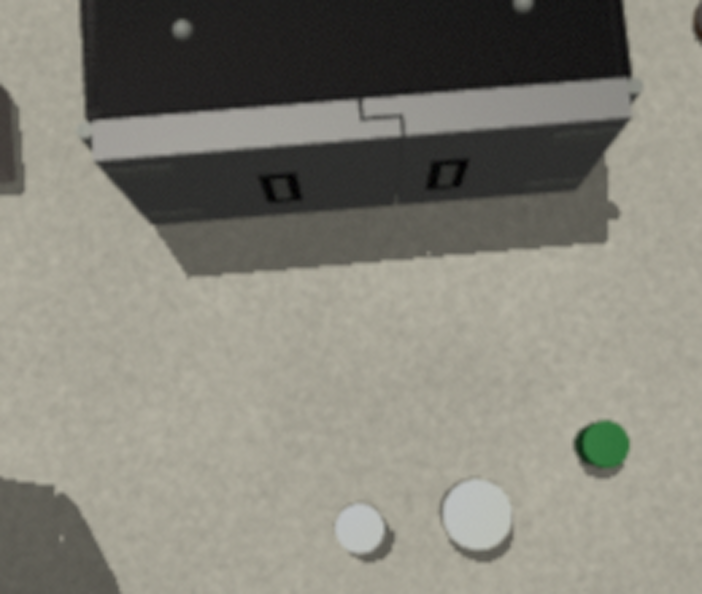

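Both doors are flush, with the flange lapping the rebated door's step at crop (382,117). The jar hasn't moved, at crop (477,514). I'm handing the job in.

```bash
python3 -c "
from h import *
print(r.close_job())"
```

```text
the job is handed in; nothing more can be done
None
```

I shut the rebated door first and then the flanged door over it; both are on their stops, the jar is standing where it was, and I handed the job in at about 9 s.

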